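# Tip the sample jar onto the bottle roller and push it home

## Robot

A 6-joint arm with a two-finger parallel gripper is mounted at the origin on the work surface. World frame = base frame: x ahead of the robot, y to its left, z up, the work surface at z = 0. Lengths are in mm, angles in rad, forces in N, time in s.
With the tool pointing down it reaches from about 350 to 875 mm from the base axis. Payload 4.2 kg.
Tool frame: the origin (TCP) lies where the fingers leave the gripper's body, on its centre line; the fingertips stand ahead of it and the grasp point (between the pads) lies 54 mm ahead of it (arm.nose_length is the z of the fingertips in the tool frame, in mm); z points along the fingers, x is the direction in which the jaws open and shut, and the axes are right-handed (so a half turn about z gives the same grasp; the last joint's range is limited). The gripper opens to 85 mm and grips with 20 to 120 N. Pads are 22 mm wide; open, the fingers measure 114 mm over their backs; the gripper's body (76 mm by 85 mm) begins 54 mm behind the grasp point. The pads swing forward as they close: fully open they stand 13 mm farther back than shut.
Start: joints at [-1.004, 0.385, 0.008, 0, -1.194, -0.259], TCP at [189.367, -595.6, 303.912] pointing down, gripper open.
Joint ranges: [-3.14, 3.14], [-1.21, 2.06], [-1.07, 1.41], [-3.16, 2.05], [-2.99, -0.16], [-3.1, 3.1]. Speed limits (rad/s): [2.79, 2.79, 3.14, 3.14, 3.14, 3.14].

## Interface

Orientations are given as a unit quaternion [x, y, z, w].
In Python, from bench import arm, imaging, job_done gives the robot as it stands.
- The arm moves only by the shell command python3 -m crank 'ROWS' [OPENING]. ROWS is a JSON object of lists of equal length, an entry for each row: "delta_pos": the shift along the tool's x, y, z in m, a list of three; "twist": the turn about the tool's z in rad. In form: {"delta_pos": [[tx, ty, tz], ...], "twist": [twist, ...]}. A call has 1 to 8 rows; each row shifts and turns the commanded pose from where the row before left it, along the tool's axes as they then stand; what a row does not reach is not made up. A row lasts 1/12 s, in which the tool goes at most 41.7 mm and 7.16 degrees, less where a joint would pass 70% of its speed; a pose out of reach is approached as far as the arm can. A call is refused whole if a number of a shift passes 0.0417 or a number of a turn 0.125, either way. A call with a gripper value outside its range is refused whole. OPENING is the opening, from 0 (shut) to 1 (fully open), set as the call begins (- or left out, the last holds). The fingers move at their own pace and stop on an object; the grip force is fixed at half the most. Time passes only in rows, so rows that do not move let the fingers close. It gives the time, the measured TCP pose, the force and the opening at its end, in the units of the state.
- arm.read_state(): the state, without advancing time (a new reading comes with each control period).
- imaging.get_image(name): name is "side" or "top"; returns (picture, depth): 384x512x3 uint8, blue, green, red; 384x512 float32, mm along the optical axis (not along the pixel's ray), 0 where there is no reading.
- imaging.camera_model(name): a dict with "vfov" (degrees; the focal length in pixels is half the picture's height over the tangent of half this angle, whatever the lens; pixels are square), "cx", "cy" (the principal point, pixels), "T" (4x4, takes a point from camera to world coordinates). Camera axes: x right, y up, looking along -z (the intrinsics and any distortion apply to the point x, -y, -z); pixel columns grow to the right and rows downward; lengths in mm; the calibration is good to about 2 mm. A picture is of the moment at which its call begins. camera_model takes no time and is no camera call.
- job_done(): hands the job in, once; it reports no verdict.
The state is a dict: "clock": time; "joints": joint angles; "joint_vel": joint speeds; "joint_efforts": joint torques, N m; "position": TCP position; "ee_rot": TCP orientation; "contact_force": force on the tool from outside, world axes, zero at the start; "wrist_torque": the same for the moment, N m; "gripper_width": finger opening in mm.
Only numpy, scipy, OpenCV 4.12 (cv2) and the standard library are available. Lean on these libraries where they do the work, as an engineer would, in place of code of your own. Each camera call takes 0.05 s, during which the arm holds its last target.

## Task

The closed sample jar with the orange lid stands on the loading deck of the blue bottle roller. Push it over from behind so that it falls lid first onto the two rollers and lies along them, then push on its underside until it has slid fully home with its lid against the end stop. Only push: do not lift the jar at any time, and leave everything else on the bench where it stands.

Things in the scene. Friction and masses are not known exactly. Their poses are not given: they have to be found in the camera images.
- roller: bottle roller, a low blue bench machine, fixed, 450 x 150 mm. x axis along its two rollers from loading deck to end stop, y across, z up. Origin at bench height under where the deck meets the rollers, midway between them. A jar lying on the rollers has its axis at z 97.5 mm, top line at z 143.5 mm, underside 1.5 mm above the deck. Grey control box x 222 to 300 mm, up to z 134 mm
- deck_edge (a point): middle of the line where deck meets rollers. The flat deck (grey mat, 150 mm long) lies behind it, top at z 50 mm. Two black rollers (32 mm thick, axes 38 mm either side of the middle line, at z 48.5 mm, tops at z 64.5 mm) run on from it, roller x 3 to 203 mm, half sunk in the housing (top between them also z 50 mm). They do not turn (machine off)
- stop_face (a point): middle of the end stop's black pad (90 mm wide, on an upright plate up to z 125 mm), 205 mm along roller x, at z 97.5 mm: on the line that the jar's axis takes when it lies on the rollers
- jar: closed wide-mouth sample jar, loose, 0.5 to 0.8 kg, evenly spread: a smooth cylinder 92 mm across and 165 mm high, white, its top 30 mm the orange lid. Origin at the centre of its underside, z axis towards the lid. Starts upright on the deck, centre 60 to 75 mm behind the rollers and within 8 mm of the middle line
- jar_mid (a point): centre of the jar, on its axis 82.5 mm from the underside. Lying on the rollers the jar slides along them under roughly 4 to 12 N
- jar_lid (a point): centre of the lid's top face, 165 mm from the underside. Pushed at the lid with 2 to 3 N the jar tips about its far bottom edge, passes its balance at about 29 degrees of lean (some 70 to 80 mm of push) and then falls by itself; pushed low it would slide instead
- jar_foot (a point): centre of the jar's round flat underside
- beaker: bystander: small clear glass beaker, 68 mm across, 85 mm high, standing open beside the roller on its robot side; origin at the centre of its underside
- crucible: bystander: small white ceramic crucible, 54 mm across, 40 mm high, standing beside the roller on its far side; origin at the centre of its underside
- reagent: bystander: brown glass reagent bottle with black cap, 60 mm across, 130 mm high; origin at the centre of its underside
- wash: bystander: white plastic wash bottle with blue cap, 64 mm across, 160 mm high; origin at the centre of its underside
- bowl: bystander: white bowl, 136 mm across, 55 mm high; origin at the centre of its underside
- flask: bystander: blue narrow-necked flask, 68 mm across the foot, 140 mm high; origin at the centre of its underside
- spatula: bystander: steel spatula, 180 mm long, lying on the bench; origin on its underside near its middle, x along its length

How it is judged (in metres and radians):
On the way, in this order (a step that is already met when the one before it is completed fails the run):
1. the jar has been tipped over and lies on the rollers, lid towards the end stop (angle between jar's own z axis and vertical between 1.4 and 1.74 rad and angle between the z axis of jar and the x axis of roller, either way round below 0.3 rad and y of jar_mid in the frame of roller between -0.025 and 0.025 m and z of jar_mid in the frame of roller below 0.115 m and x of jar_lid in the frame of roller above 0.08 m), for 0.2 s.
2. the jar has been pushed home: its lid is against the end stop (angle between jar's own z axis and vertical between 1.5 and 1.64 rad and angle between the z axis of jar and the x axis of roller, either way round below 0.08 rad and y of jar_mid in the frame of roller between -0.008 and 0.008 m and z of jar_mid in the frame of roller between 0.091 and 0.104 m and x of jar_lid in the frame of roller above 0.198 m), for 0.2 s.
At the end, for the whole second after the job is handed in: The jar lies at rest on both rollers, within 4 degrees of level and about 5 degrees of the rollers' direction, its axis within 8 mm of the middle line and 91 to 104 mm above the bench, its lid within 7 mm of the end stop's face (all of step 2 and linear speed of jar below 0.02 m/s and angular speed of jar below 0.2 rad/s); the robot touches nothing.
It fails at once if the jar is lifted: its middle rises higher than tipping over its bottom edge on the deck takes it (height (world z) of jar_mid above 0.16 m).
It fails at once if the jar is lifted while lying (angle between jar's own z axis and vertical above 1.3 rad and height (world z) of jar_mid above 0.13 m).
It fails at once if the jar falls off the roller (height (world z) of jar_mid below 0.08 m).
It fails at once if another thing on the bench is moved by more than 20 mm (distance of any of beaker, crucible, reagent, wash, bowl, flask, spatula from where it was at the start of the episode above 0.02 m).
It fails at once if another thing on the bench is knocked over (angle between any of beaker, crucible, reagent, wash, bowl, flask's own z axis and vertical above 0.4 rad).
It also fails if it takes over 48 s, if anything falls off the work surface, if the arm or the gripper's body presses on something with over 40 N, if the wrist force passes 120 N, or if a joint passes its speed limit or range.

## Working session

There is one attempt and no reset: what is moved stays moved. The work goes in short steps, Python scripts to look and compute and a shell command to move; the robot and the scene stay as the last step left them, time stands still between calls to the robot, and variables do not carry over. Pictures are saved under pics/ and viewed, and the job is handed in when it is done.

```bash
ls; mkdir -p pics
python3 - <<'E'
from bench import arm, imaging
import cv2,numpy as np
np.set_printoptions(suppress=True,precision=4)
print(arm.read_state(), arm.nose_length)
for n in("side","top"):
    p,d=imaging.get_image(n); cv2.imwrite(f"pics/{n}0.png",p); np.savez(f"{n}0.npz",p=p,d=d)
    m=imaging.camera_model(n); print(n,m)
E
```

```text
pics
{'clock': 0.0, 'joints': array([-1.0044,  0.3856,  0.0066, -0.0005, -1.194 , -0.2586]), 'joint_vel': array([-0.0005, -0.0017, -0.0012, -0.0003, -0.0011,  0.0027]), 'joint_efforts': array([ -0.0012, -39.229 ,  18.8396,   4.1863,  -0.0048,  -0.    ]), 'position': array([ 189.2507, -595.2013,  302.8128]), 'ee_rot': array([ 0.5904,  0.8071,  0.0006, -0.0009]), 'contact_force': array([ 0.5683, -0.4818, -0.6288]), 'wrist_torque': array([ 0.0402, -0.063 , -0.0411]), 'gripper_width': 85.03729910085414} 72.6
side {'vfov': 52.437857243344354, 'cx': 255.03688295689383, 'cy': 192.00535393890203, 'T': array([[ -0.958 ,   0.192 ,  -0.2128, 254.6732],
       [ -0.2862,  -0.6805,   0.6745, 655.4146],
       [ -0.0153,   0.7071,   0.7069, 945.5879],
       [  0.    ,   0.    ,   0.    ,   1.    ]])}
top {'vfov': 44.411901597753584, 'cx': 254.18657600282916, 'cy': 190.68050845336214, 'T': array([[   0.0034,    0.9919,   -0.1271,  369.1066],
       [  -0.9997,    0.0064,    0.0234,  -81.1919],
       [   0.024 ,    0.1269,    0.9916, 1399.1047],
       [   0.    ,    0.    ,    0.    ,    1.    ]])}
```

View pics/side0.png

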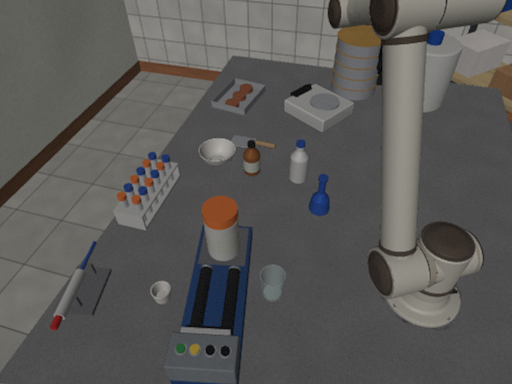

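View pics/top0.png

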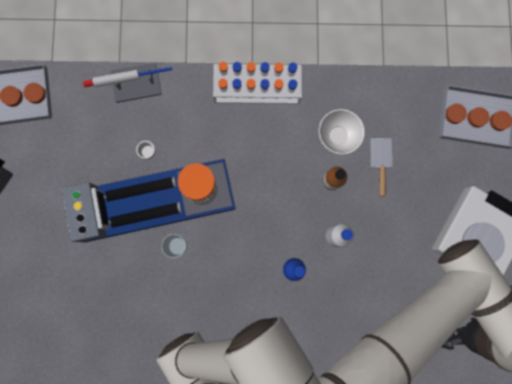

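The side view shows the jar with its orange lid at about (221,213) and the stop towards the bottom. In the top view the lid is at (196,181) and the roller runs left from about (228,185) to the control box at (80,210). Next I'll measure the poses.

```bash
cat > h.py <<'E'
import numpy as np, cv2
from bench import arm, imaging
np.set_printoptions(suppress=True,precision=2)
def cam(n):
    m=imaging.camera_model(n); f=192/np.tan(np.radians(m["vfov"]/2)); return f,m["cx"],m["cy"],np.array(m["T"])
def plane(n,uv,z):
    f,cx,cy,T=cam(n); uv=np.atleast_2d(uv).astype(float)
    r=np.c_[(uv[:,0]-cx)/f,-(uv[:,1]-cy)/f,-np.ones(len(uv))]@T[:3,:3].T
    o=T[:3,3]; s=(z-o[2])/r[:,2]; return o+r*s[:,None]
def cloud(n,d):
    f,cx,cy,T=cam(n); v,u=np.mgrid[:384,:512]
    P=np.stack([(u-cx)/f*d,-(v-cy)/f*d,-d],-1); return P@T[:3,:3].T+T[:3,3]
def hsv(p): return cv2.cvtColor(p,cv2.COLOR_BGR2HSV)
E
python3 - <<'E'
from h import *
for n in("top","side"):
    z=np.load(n+"0.npz"); p,d=z["p"],z["d"]; H=hsv(p); C=cloud(n,d)
    print(n,"keys",imaging.camera_model(n).keys())
    # bench z
    for uv in [(256,300),(420,250),(250,30),(200,130),(60,150)] if n=="top" else [(350,300),(300,330),(450,150),(120,250)]:
        print(uv,C[uv[1],uv[0]])
    b=(H[...,0]>105)&(H[...,0]<125)&(H[...,1]>150)&(d>0)
    o=(H[...,0]<14)&(H[...,1]>200)&(H[...,2]>120)&(d>0)
    near=(abs(C[...,0]-470)<200)&(C[...,1]>-120)&(C[...,1]<400)
    b&=near
    print("blue z hist",np.histogram(C[b][:,2],bins=[0,20,40,45,50,55,60,80,130]))
    k=b&(abs(C[...,2]-50)<8)
    pts=C[k][:,:2].astype(np.float32)
    print("rect blue", cv2.minAreaRect(pts), k.sum(), np.median(C[k][:,2]))
    kk=o&(C[...,2]>180)&near
    v,u=np.nonzero(kk); print("lid",kk.sum(),np.median(C[kk][:,2]))
    kt=kk&(C[...,2]>205)
    if kt.sum()>5: 
        c,r=cv2.minEnclosingCircle(C[kt][:,:2].astype(np.float32)); print(c,r,C[kt].mean(0))
    vis=p.copy(); vis[k]=(0,255,255); vis[kt]=(255,0,255); cv2.imwrite(f"pics/{n}_m.png",cv2.resize(vis,None,fx=1.5,fy=1.5))
E
```

```text
top keys dict_keys(['vfov', 'cx', 'cy', 'T'])
(256, 300) [ 227.2  -120.65   -1.33]
(420, 250) [ 373.54 -607.      4.34]
(250, 30) [1423.89 -109.08 -748.24]
(200, 130) [732.84  51.06   2.1 ]
(60, 150) [669.14 472.03  -6.46]
blue z hist (array([   0,    0,  115, 1181, 1024,   85,   31,    7]), array([  0,  20,  40,  45,  50,  55,  60,  80, 130]))
rect blue ((522.06787109375, 142.11843872070312), (146.95143127441406, 367.7697448730469), 12.889694213867188) 2383 49.76750306246686
lid 0 nan
side keys dict_keys(['vfov', 'cx', 'cy', 'T'])
(350, 300) [177.72  75.26  -0.82]
(300, 330) [288.55 195.61   0.64]
(450, 150) [-110.48 -669.36   -3.68]
(120, 250) [861.5   97.93  -3.06]
blue z hist (array([   0,    0,    3, 1043,  959,   12,    0,    0]), array([  0,  20,  40,  45,  50,  55,  60,  80, 130]))
rect blue ((514.15087890625, 179.22955322265625), (149.45233154296875, 447.827392578125), 13.14922046661377) 2016 49.91304495890125
lid 3 208.08808579428057
  return _methods._mean(a, axis=axis, dtype=dtype,
  ret = ret.dtype.type(ret / rcount)
```

Run:
```python
from h import *
for n,uv in(("top",(196,181)),("side",(221,213))):
    z=np.load(n+"0.npz"); p,d=z["p"],z["d"]; H=hsv(p); C=cloud(n,d)
    print(n,H[uv[1],uv[0]],C[uv[1],uv[0]])
    b=(H[...,0]>105)&(H[...,0]<125)&(H[...,1]>150)&(d>0)&(abs(C[...,0]-500)<150)&(C[...,1]>-120)&(C[...,1]<420)&(abs(C[...,2]-50)<8)
    # rays on the z=50 plane, not noisy depth
    v,u=np.nonzero(b); P=plane(n,np.c_[u,v],50.)[:,:2].astype(np.float32)
    print("rect",cv2.minAreaRect(P))
    # along axis yaw from edges
    a=np.radians(13.1); ax=np.array([-np.sin(a),np.cos(a)]); ay=np.array([-ax[1],ax[0]])
    X=(P-[531,107])@ax; Y=(P-[531,107])@ay
    for s in(1,-1):
        L=[]
        for x0 in range(-140,200,8):
            k=(X>=x0)&(X<x0+8)&(s*Y>45)
            if k.sum()>2: L.append((x0+4,s*(s*Y[k]).max()))
        L=np.array(L); 
        if len(L)>5: 
            q=np.polyfit(L[:,0],L[:,1],1); r=L[:,1]-np.polyval(q,L[:,0]); g=abs(r)<3; q=np.polyfit(L[g,0],L[g,1],1); print("edge",s,q,len(L),g.sum(), L[:,1].round(0))
    print("X range",np.percentile(X,[0,1,99,100]))
    o=((H[...,0]<16)&(H[...,1]>170)).astype(np.uint8)
    nl,lab,st,ce=cv2.connectedComponentsWithStats(o); l=lab[uv[1],uv[0]]; print(st[l],ce[l])
    k=lab==l
    print("z range",np.percentile(C[k][:,2],[1,25,50,75,99]))
    kt=k&(C[...,2]>207)
    P=plane(n,np.argwhere(kt)[:,::-1],215.)
    h=cv2.convexHull(P[:,:2].astype(np.float32)); print("lid", cv2.minEnclosingCircle(h),P[:,:2].mean(0), cv2.fitEllipse(h))
    vis=p.copy(); vis[b]=(0,255,255); vis[kt]=(255,0,255); cv2.imwrite(f"pics/{n}_m2.png",cv2.resize(vis[90:384,40:360],None,fx=2,fy=2))
```

```text
top [ 10 195 205] [544.54  38.57 215.73]
rect ((521.2630615234375, 142.1193389892578), (146.20083618164062, 368.5321044921875), 12.717583656311035)
edge 1 [-0.   73.53] 43 43 [73. 74. 74. 73. 74. 73. 74. 74. 74. 74. 74. 73. 74. 73. 74. 72. 74. 74.
 74. 74. 74. 73. 74. 72. 74. 74. 73. 74. 74. 73. 74. 72. 74. 73. 73. 74.
 72. 73. 74. 72. 73. 74. 73.]
edge -1 [ -0.01 -70.18] 27 27 [-70. -69. -71. -70. -71. -70. -71. -71. -71. -71. -71. -71. -71. -72.
 -71. -70. -72. -71. -72. -72. -72. -72. -71. -72. -72. -72. -73.]
X range [-147.41 -111.42  213.05  221.12]
[179 164  35  36 975] [195.93 181.51]
z range [208.7  213.14 214.55 215.93 220.43]
lid ((543.7775268554688, 38.65131759643555), 45.1900520324707) [543.68  38.86] ((543.663330078125, 38.913002014160156), (87.13468933105469, 90.01558685302734), 116.74540710449219)
side [ 10 188 137] [535.37  54.18 216.03]
rect ((513.1795043945312, 180.69976806640625), (148.97218322753906, 449.1137390136719), 12.82199764251709)
edge 1 [ 0.   73.06] 38 38 [71. 73. 71. 74. 71. 74. 72. 75. 73. 74. 74. 72. 72. 73. 74. 74. 75. 73.
 73. 74. 74. 73. 73. 74. 74. 75. 73. 74. 72. 73. 74. 74. 73. 73. 74. 72.
 73. 73.]
edge -1 [ -0.01 -72.11] 29 29 [-71. -71. -71. -72. -72. -71. -72. -73. -72. -73. -72. -73. -72. -73.
 -74. -73. -73. -73. -74. -72. -74. -74. -73. -74. -74. -73. -74. -74.
 -74.]
X range [-148.42 -101.35  298.51  300.17]
[202 196  35  33 948] [219.33 212.13]
z range [191.51 212.87 214.45 215.4  217.5 ]
lid ((539.3370971679688, 46.04386520385742), 53.145652770996094) [543.55  44.72] ((542.8372802734375, 45.24274444580078), (88.5262680053711, 103.73528289794922), 31.30339241027832)
```

Run:
```python
import cv2,numpy as np
a=cv2.imread("pics/top_m2.png")[:500,:520]; b=cv2.imread("pics/side_m2.png"); b=b[100:,160:480]
a=a[80:420,:440]; h=max(len(a),len(b)); f=lambda i:np.pad(i,((0,h-len(i)),(0,0),(0,0)))
cv2.imwrite("pics/m3.png",np.hstack([f(a),f(b)]))
```

```text
(no output)
```

View pics/m3.png

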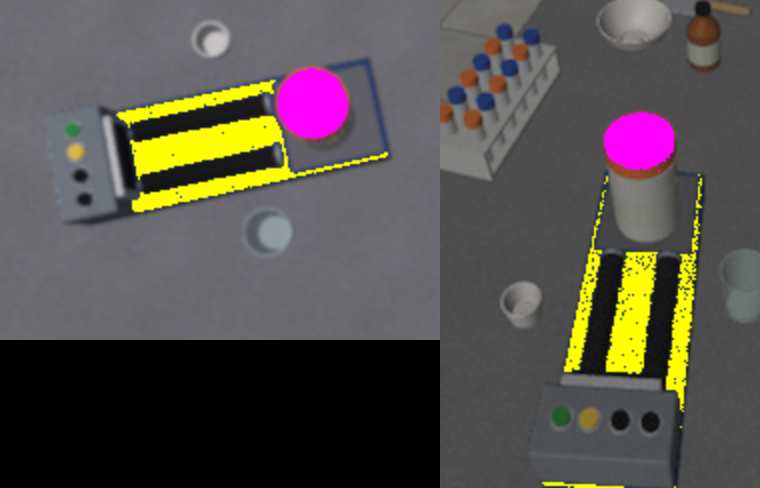

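The mask overlay fits the housing, and both views agree. The roller origin is at about (531, 107) with its x axis along (-0.226, 0.974), a yaw of 13°. The jar is at roller X ≈ -67, Y ≈ +3. I'll twist the tool first so that tool x, y, z line up with roller y, roller x and down.

```bash
python3 -m crank '{"delta_pos":[[0,0,0],[0,0,0],[0,0,0],[0,0,0],[0,0,0],[0,0,0],[0,0,0],[0,0,0]],"twist":[-0.1242,-0.1242,-0.1242,-0.1242,-0.1242,-0.1242,-0.1242,-0.1242]}' 0.5
python3 -m crank '{"delta_pos":[[0,0,0],[0,0,0],[0,0,0],[0,0,0],[0,0,0]],"twist":[-0.1242,-0.1242,-0.1242,-0.1242,0]}'
cat >> h.py <<'E'
A=np.radians(13.0); O=np.array([531.,107.]); AX=np.array([-np.sin(A),np.cos(A)]); AY=np.array([-AX[1],AX[0]])
def rol(p): p=np.asarray(p); return np.r_[(p[:2]-O)@AX,(p[:2]-O)@AY,p[2]]
def st():
    s=arm.read_state(); q=s["ee_rot"]
    from scipy.spatial.transform import Rotation as R
    M=R.from_quat(q).as_matrix(); f=np.array(s["contact_force"])
    print("t %.2f roller xyz"%s["clock"],rol(s["position"]),"x heading",np.degrees(np.arctan2(M[1,0],M[0,0]))%360,"toolz",M[:,2],"F along/across/up",f[:2]@AX,f[:2]@AY,f[2],"w",s["gripper_width"])
E
python3 -c "
from h import *
st(); print(arm.nose_length)"
```

```text
clock: 0.77
position: [189.3, -595.4, 303.2]
ee_rot: [0.131, 0.991, 0.001, -0.0]
contact_force: [0.2, 1.3, 0.7]
gripper_width: 43.0
clock: 1.18
position: [189.3, -595.4, 303.3]
ee_rot: [-0.114, 0.993, 0.001, -0.0]
contact_force: [-0.4, 1.3, 0.2]
gripper_width: 42.7
t 1.18 roller xyz [-607.51  490.95  303.27] x heading 193.1394141246053 toolz [-0.  0. -1.] F along/across/up 1.352792304577441 0.0487166965287707 0.23319056940953875 w 42.72271633928944
72.6
```

```bash
python3 -m crank '{"delta_pos":[[-0.028,0.026,0],[-0.028,0.026,0],[-0.028,0.026,0],[-0.028,0.026,0],[-0.028,0.026,0],[-0.028,0.026,0],[-0.028,0.026,0],[-0.028,0.026,0]],"twist":[0,0,0,0,0,0,0,0]}'
python3 -m crank '{"delta_pos":[[-0.028,0.026,0],[-0.028,0.026,0],[-0.028,0.026,0],[-0.028,0.026,0],[-0.028,0.026,0],[-0.028,0.026,0],[-0.028,0.026,0],[-0.028,0.026,0]],"twist":[0,0,0,0,0,0,0,0]}'
python3 -m crank '{"delta_pos":[[-0.028,0.026,0],[-0.012,0.010,0],[0,0,0],[0,0,0]],"twist":[0,0,0,0]}'
python3 - <<'E'
from h import *
st()
p,d=imaging.get_image("side"); cv2.imwrite("pics/s1.png",cv2.resize(p[60:360,80:440],None,fx=2,fy=2))
E
```

```text
clock: 1.85
position: [361.2, -340.7, 303.9]
ee_rot: [-0.112, 0.994, 0.0, -0.0]
contact_force: [0.5, -0.7, 0.2]
gripper_width: 42.5
clock: 2.52
position: [532.6, -87.5, 303.9]
ee_rot: [-0.112, 0.994, 0.0, -0.0]
contact_force: [0.5, -1.1, 0.6]
gripper_width: 42.8
clock: 2.85
position: [562.8, -44.8, 303.2]
ee_rot: [-0.113, 0.994, -0.0, -0.001]
contact_force: [0.4, -0.3, 0.1]
gripper_width: 42.5
t 2.85 roller xyz [-155.03    3.14  303.2 ] x heading 192.99002173440385 toolz [-0. -0. -1.] F along/across/up -0.3821022573502747 -0.3191602841678054 0.0685391360166338 w 42.53106276988454
```

View pics/s1.png

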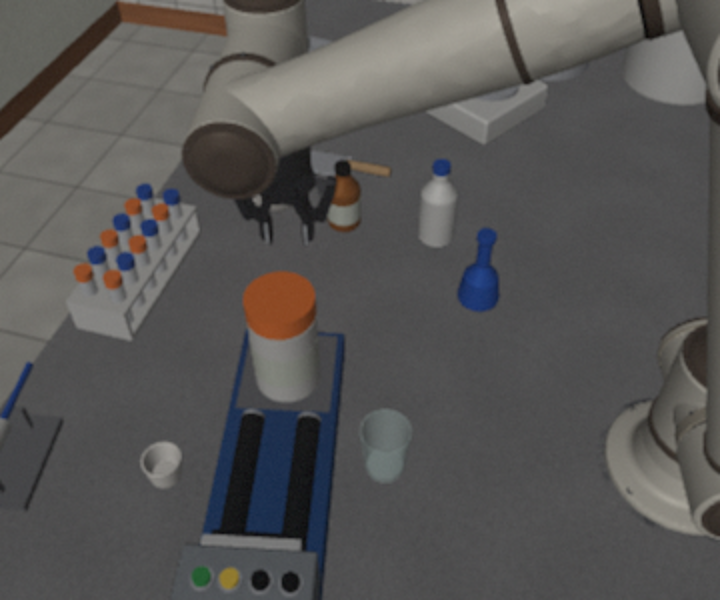

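The fingers are centred behind the jar, with tips at crop (266,240) and (308,240). I'll go down to lid height and close in.

```bash
python3 -m crank '{"delta_pos":[[0,0,0.015],[0,0,0.015],[0,0.01,0],[0,0.01,0],[0,0.006,0],[0,0.003,0],[0,0.003,0],[0,0.003,0]],"twist":[0,0,0,0,0,0,0,0]}'
python3 -c "
from h import *
st()"
python3 -m crank '{"delta_pos":[[0,0.003,0],[0,0.003,0],[0,0.003,0],[0,0.003,0],[0,0.003,0],[0,0,0]],"twist":[0,0,0,0,0,0]}'
python3 - <<'E'
from h import *
st()
p,d=imaging.get_image("side"); cv2.imwrite("pics/s2.png",cv2.resize(p[100:360,120:380],None,fx=2.3,fy=2.3))
E
```

```text
clock: 3.57
position: [555.2, -10.8, 274.8]
ee_rot: [-0.114, 0.994, -0.0, 0.001]
contact_force: [0.5, -2.2, 2.1]
gripper_width: 42.3
t 3.57 roller xyz [-120.23    2.92  274.85] x heading 193.04741604733422 toolz [ 0. -0. -1.] F along/across/up -2.2900130772460936 -0.023370718286240356 2.1463487317617873 w 42.302262154712615
clock: 4.07
position: [551.6, 3.9, 274.1]
ee_rot: [-0.114, 0.994, -0.0, 0.0]
contact_force: [0.7, -2.6, 3.4]
gripper_width: 43.0
t 4.07 roller xyz [-105.13    3.12  274.11] x heading 193.05641007882627 toolz [ 0.  0. -1.] F along/across/up -2.6746273291356206 -0.092786081533124 3.428741824336075 w 42.97031585783805
```

View pics/s2.png

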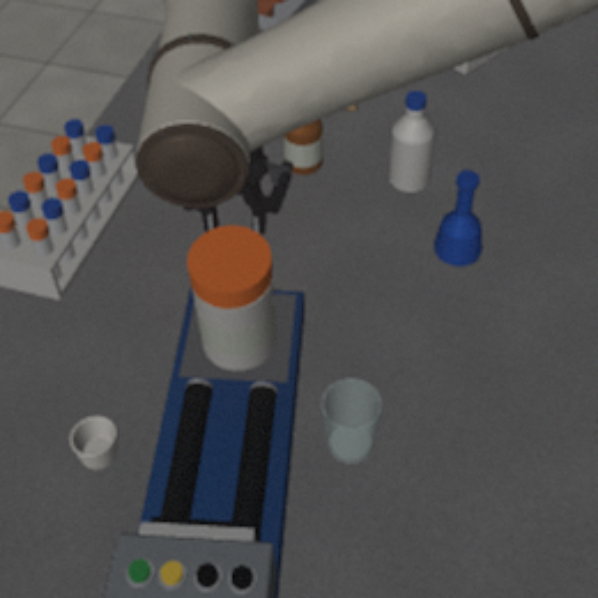

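The jar is in contact at 2.7 N. It leans rather than slides: its foot at crop (238,362) hasn't moved along the deck. I'll keep pushing smoothly.

```bash
python3 -m crank '{"delta_pos":[[0,0.003,0],[0,0.003,0],[0,0.003,0],[0,0.003,0],[0,0.003,0],[0,0.003,0],[0,0.003,0],[0,0.003,0]],"twist":[0,0,0,0,0,0,0,0]}'
python3 - <<'E'
from h import *
st()
p,d=imaging.get_image("side"); cv2.imwrite("pics/s3.png",cv2.resize(p[100:360,120:380],None,fx=2.3,fy=2.3))
E
```

```text
clock: 4.78
position: [546.0, 27.3, 273.7]
ee_rot: [-0.114, 0.994, 0.0, -0.0]
contact_force: [0.5, -1.6, 2.7]
gripper_width: 42.7
t 4.78 roller xyz [-81.02   3.32 273.73] x heading 193.0351395719854 toolz [-0.  0. -1.] F along/across/up -1.6307680251060832 -0.11323442943803025 2.6652276339460412 w 42.66244637204857
```

View pics/s3.png

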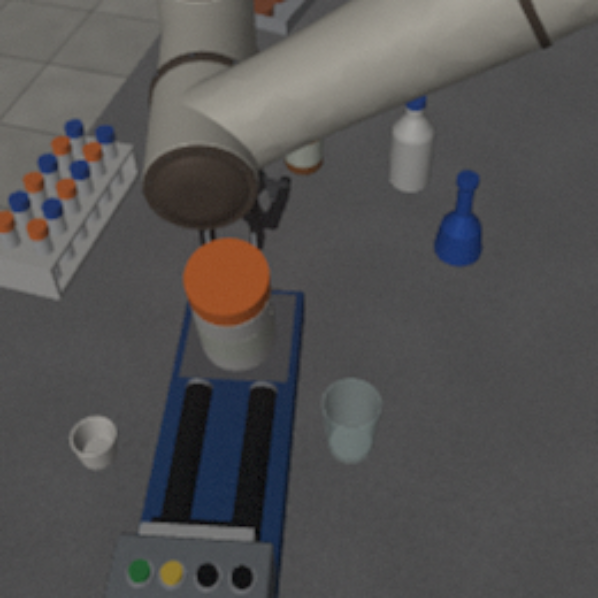

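```bash
python3 -m crank '{"delta_pos":[[0,0.003,0],[0,0.003,0],[0,0.003,0],[0,0.003,0],[0,0.003,0],[0,0.003,0],[0,0.003,0],[0,0.003,0]],"twist":[0,0,0,0,0,0,0,0]}'
python3 - <<'E'
from h import *
st()
p,d=imaging.get_image("side"); cv2.imwrite("pics/s4.png",cv2.resize(p[100:360,120:380],None,fx=2.3,fy=2.3))
E
```

```text
clock: 5.5
position: [540.6, 50.7, 273.6]
ee_rot: [-0.113, 0.994, 0.0, -0.0]
contact_force: [-0.4, -0.4, 0.9]
gripper_width: 42.7
t 5.50 roller xyz [-57.05   3.35 273.61] x heading 193.02253465535006 toolz [-0.  0. -1.] F along/across/up -0.26420546740336187 0.4369924955356946 0.8766118289482336 w 42.728385063206744
```

View pics/s4.png

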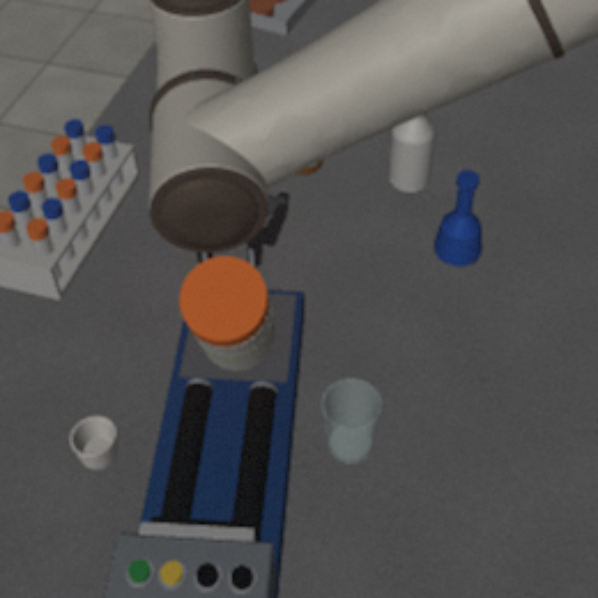

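The force is almost zero, so the jar is close to its balance point. A few more small rows, then wait.

```bash
python3 -m crank '{"delta_pos":[[0,0.002,0],[0,0.002,0],[0,0.002,0],[0,0.002,0],[0,0,0],[0,0,0],[0,0,0],[0,0,0]],"twist":[0,0,0,0,0,0,0,0]}'
python3 -m crank '{"delta_pos":[[0,0,0],[0,0,0],[0,0,0],[0,0,0]],"twist":[0,0,0,0]}'
python3 - <<'E'
from h import *
st()
p,d=imaging.get_image("side"); cv2.imwrite("pics/s5.png",cv2.resize(p[100:360,120:380],None,fx=2.3,fy=2.3))
E
```

```text
clock: 6.22
position: [539.0, 58.0, 273.8]
ee_rot: [-0.113, 0.994, -0.0, -0.0]
contact_force: [0.3, -0.6, -0.2]
gripper_width: 42.8
clock: 6.55
position: [539.0, 58.0, 273.9]
ee_rot: [-0.113, 0.994, -0.0, -0.0]
contact_force: [0.0, -1.0, 0.4]
gripper_width: 42.9
t 6.55 roller xyz [-49.56   3.22 273.92] x heading 193.0244981303963 toolz [-0. -0. -1.] F along/across/up -0.9428623054621983 0.16958741050089077 0.38704679167887157 w 42.937954329299245
```

View pics/s5.png

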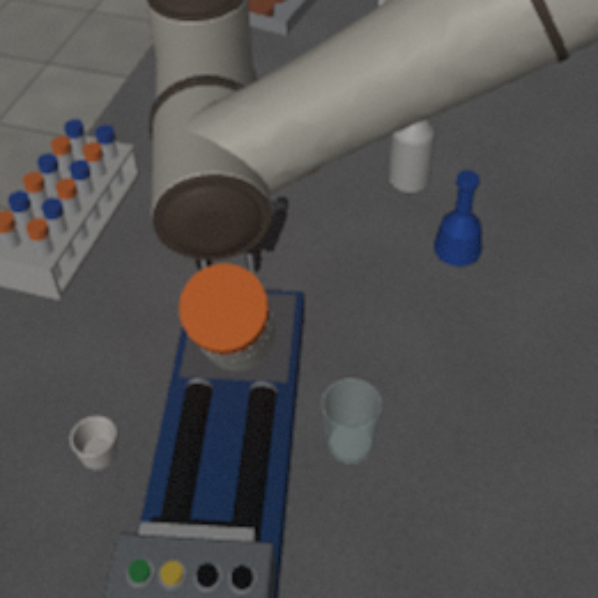

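It's still leaning on the fingers, just short of balance.

```bash
python3 -m crank '{"delta_pos":[[0,0.003,0],[0,0.003,0],[0,0.003,0],[0,0.002,0],[0,0,0],[0,0,0],[0,0,0],[0,0,0]],"twist":[0,0,0,0,0,0,0,0]}'
python3 -m crank '{"delta_pos":[[0,0,0],[0,0,0],[0,0,0],[0,0,0],[0,0,0],[0,0,0]],"twist":[0,0,0,0,0,0]}'
python3 - <<'E'
from h import *
st()
p,d=imaging.get_image("side"); cv2.imwrite("pics/s6.png",cv2.resize(p[100:360,120:380],None,fx=2.3,fy=2.3))
E
```

```text
clock: 7.27
position: [536.5, 68.7, 273.9]
ee_rot: [-0.113, 0.994, 0.0, 0.0]
contact_force: [-0.4, -0.3, 0.5]
gripper_width: 42.3
clock: 7.77
position: [536.5, 68.8, 273.9]
ee_rot: [-0.113, 0.994, -0.0, -0.0]
contact_force: [-0.3, 0.3, 0.1]
gripper_width: 42.4
t 7.77 roller xyz [-38.51   3.22 273.91] x heading 193.02929156840207 toolz [-0. -0. -1.] F along/across/up 0.3750602247026147 0.2546446137408342 0.1031162029495038 w 42.364491856366726
```

View pics/s6.png

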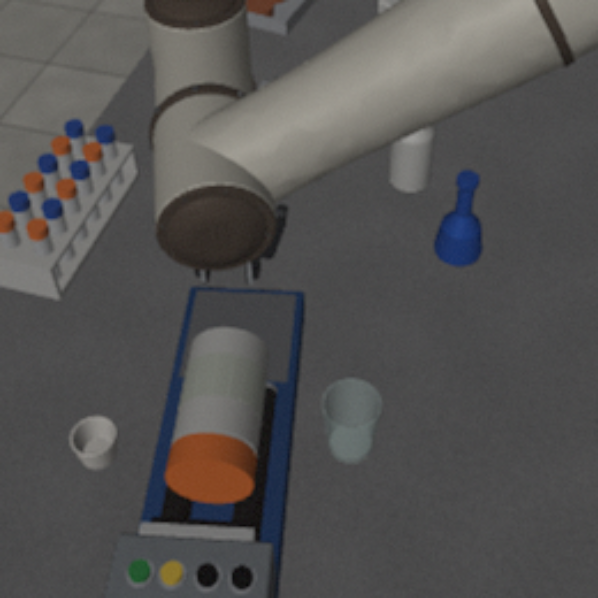

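The jar has fallen lid first and lies on the rollers: lid at crop (212,468), underside near (228,335), and a gap to the stop. I'll measure it next.

```bash
cat > jar.py <<'E'
from h import *
import sys
def meas(tag):
  for n in("side","top"):
    p,d=imaging.get_image(n); C=cloud(n,d); H=hsv(p)
    R=np.stack([(C[...,:2]-O)@AX,(C[...,:2]-O)@AY,C[...,2]],-1)
    box=(R[...,0]>-140)&(R[...,0]<203)&(abs(R[...,1])<60)&(R[...,2]<160)&(R[...,2]>105)&(d>0)
    org=box&(H[...,0]<16)&(H[...,1]>150); wh=box&(H[...,1]<80)&(H[...,2]>70)&(R[...,0]<170)
    j=R[org|wh]
    print(n,"org X",np.percentile(R[org][:,0],[1,99]) if org.sum() else None,"white X",np.percentile(R[wh][:,0],[1,50,99]) if wh.sum() else None, "top z",np.percentile(j[:,2],95),org.sum(),wh.sum())
    top=j[j[:,2]>130]
    if len(top)>50:
        q=np.polyfit(top[:,0],top[:,1],1); print("  axis slope",q[0],"y at mid",np.polyval(q,top[:,0].mean()))
    v=p.copy(); v[org]=(255,0,255); v[wh]=(0,255,0)
    cv2.imwrite(f"pics/{tag}_{n}.png",cv2.resize((v[100:360,120:380] if n=="side" else v[120:280,40:260]),None,fx=2.3,fy=2.3))
E
python3 -c "
from jar import *
meas('j1')"
```

```text
side org X [119.63 150.6 ] white X [-14.62  56.34 115.38] top z 143.82872249883656 664 1477
  axis slope -0.005665010320908758 y at mid 1.957722899594289
top org X [119.79 147.44] white X [ -9.56  52.1  116.94] top z 144.25404430228411 130 881
  axis slope 0.04074992559244779 y at mid 15.79994861835178
```

View pics/j1_side.png

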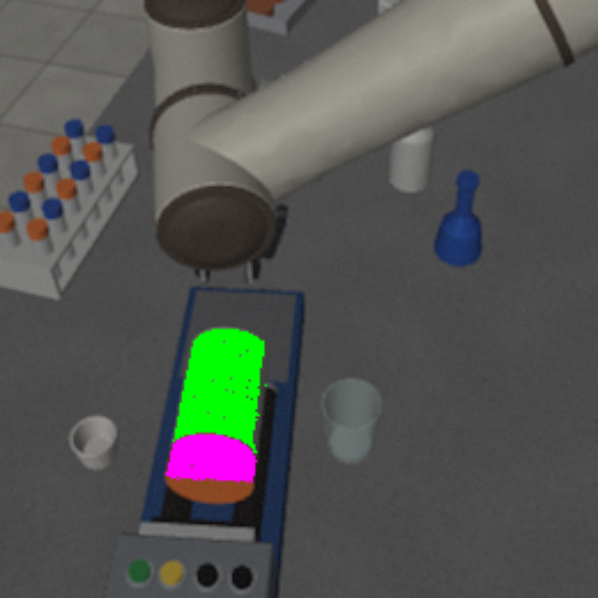

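View pics/j1_top.png

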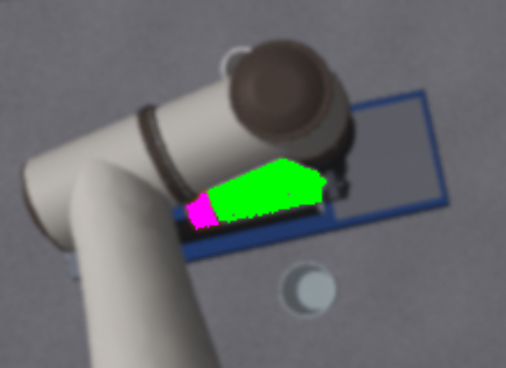

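The mask covers the jar. Its lid is at X ≈ 149 and its underside at X ≈ -16, level (top at 144 mm) and straight, so it still has to slide about 55 mm. I'll back off 40 mm and go down behind it, keeping the gripper's body above the jar's top line.

```bash
python3 -m crank '{"delta_pos":[[-0.001,-0.02,0],[-0.001,-0.02,0],[0,0,0.03],[0,0,0.03],[0,0,0.03],[0,0,0.02],[0,0,0.006],[0,0,0]],"twist":[0,0,0,0,0,0,0,0]}'
python3 -m crank '{"delta_pos":[[0,0.01,0],[0,0.008,0],[0,0.004,0],[0,0,0]],"twist":[0,0,0,0]}'
python3 - <<'E'
from h import *
st()
p,d=imaging.get_image("side"); cv2.imwrite("pics/s7.png",cv2.resize(p[100:360,120:380],None,fx=2.3,fy=2.3))
E
```

```text
clock: 8.58
position: [546.8, 30.0, 156.3]
ee_rot: [-0.113, 0.994, -0.0, -0.002]
contact_force: [-0.7, -0.0, 0.2]
gripper_width: 42.9
clock: 8.92
position: [542.9, 53.1, 159.4]
ee_rot: [-0.114, 0.993, 0.0, 0.001]
contact_force: [0.3, -0.3, -0.2]
gripper_width: 42.9
t 8.92 roller xyz [-55.15   0.51 159.37] x heading 193.13926569070944 toolz [ 0.  0. -1.] F along/across/up -0.3876836144295128 -0.19333518578879347 -0.22339838722257316 w 42.89395176034742
```

View pics/s7.png

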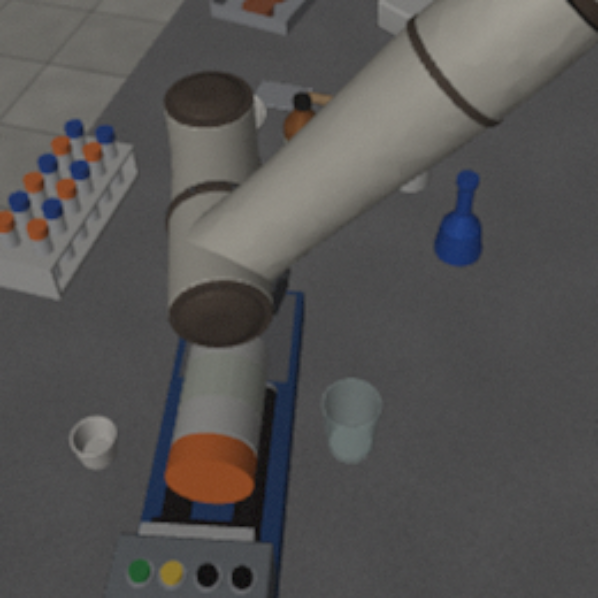

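```bash
python3 -m crank '{"delta_pos":[[0,0.004,0],[0,0.004,0],[0,0.004,0],[0,0.004,0],[0,0.004,0],[0,0.004,0],[0,0.003,0],[0,0.003,0]],"twist":[0,0,0,0,0,0,0,0]}'
python3 -c "
from h import *
st()"
python3 -m crank '{"delta_pos":[[0,0.003,0],[0,0.003,0],[0,0.003,0],[0,0.003,0]],"twist":[0,0,0,0]}'
python3 -c "
from jar import *
st();meas('j2')"
```

```text
clock: 9.63
position: [536.0, 80.6, 158.1]
ee_rot: [-0.113, 0.994, -0.001, 0.0]
contact_force: [2.5, -5.4, 0.4]
gripper_width: 42.4
t 9.63 roller xyz [-26.86   1.12 158.09] x heading 193.0192879475202 toolz [ 0. -0. -1.] F along/across/up -5.8543233362468765 -1.252525180251145 0.38360586435942956 w 42.38223195067866
clock: 9.97
position: [533.3, 91.8, 158.1]
ee_rot: [-0.113, 0.994, -0.001, -0.0]
contact_force: [1.7, -6.0, 0.8]
gripper_width: 42.3
t 9.97 roller xyz [-15.35   1.23 158.12] x heading 192.9748732968446 toolz [ 0. -0. -1.] F along/across/up -6.265010825746415 -0.31865501729150153 0.8458672602139852 w 42.30297441624379
side org X [133.64 164.59] white X [ 42.18  95.02 130.34] top z 143.93106422385793 681 933
  axis slope 0.017599135720909664 y at mid 1.2668618665013975
top org X [136.52 160.27] white X [  0.86  56.32 128.68] top z 138.9172384319952 20 477
  axis slope 0.019315722838069056 y at mid 24.85507302221134
```

View pics/j2_side.png

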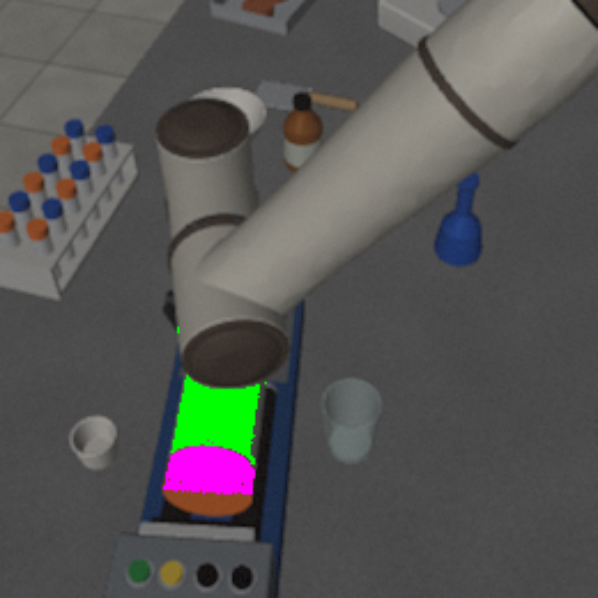

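It slides evenly at 6 N and the lid is at about X 163. Home should be at TCP X ≈ 27.

```bash
python3 -m crank '{"delta_pos":[[0,0.004,0],[0,0.004,0],[0,0.004,0],[0,0.004,0],[0,0.004,0],[0,0.004,0],[0,0.003,0],[0,0.002,0]],"twist":[0,0,0,0,0,0,0,0]}'
python3 -c "
from jar import *
st();meas('j3')"
python3 -m crank '{"delta_pos":[[0,0.002,0],[0,0.002,0],[0,0.002,0],[0,0.001,0]],"twist":[0,0,0,0]}'
python3 -c "
from jar import *
st();meas('j4')"
```

```text
clock: 10.73
position: [526.7, 120.3, 158.1]
ee_rot: [-0.113, 0.994, -0.001, -0.0]
contact_force: [2.9, -6.6, 0.6]
gripper_width: 42.6
t 10.73 roller xyz [ 13.9    1.22 158.08] x heading 192.99547545096556 toolz [ 0. -0. -1.] F along/across/up -7.054757581825406 -1.3363088261616782 0.6226681916988961 w 42.61236093466189
side org X [163.24 193.57] white X [ 39.39 125.33 159.28] top z 143.7700552901444 712 977
  axis slope 0.08246796559939899 y at mid 0.36759745957982837
top org X None white X [ 30.76  82.4  156.22] top z 139.36931950329245 0 433
  axis slope -0.004199433694069958 y at mid 25.675025393253776
clock: 11.17
position: [525.1, 127.1, 158.1]
ee_rot: [-0.113, 0.994, -0.0, 0.0]
contact_force: [2.7, -6.1, 1.5]
gripper_width: 42.9
t 11.17 roller xyz [ 20.89   1.19 158.08] x heading 192.99377135577646 toolz [ 0. -0. -1.] F along/across/up -6.592045083637815 -1.2971683152423314 1.4643218342581814 w 42.87356264381389
side org X [168.96 200.56] white X [ 47.17 132.42 166.53] top z 143.79084101964258 627 994
  axis slope 0.09670357961906874 y at mid -0.37103536660390013
top org X None white X [ 39.01  89.49 163.42] top z 138.67826541040836 0 421
  axis slope 0.03913094148905755 y at mid 25.760881520424817
```

View pics/j4_side.png

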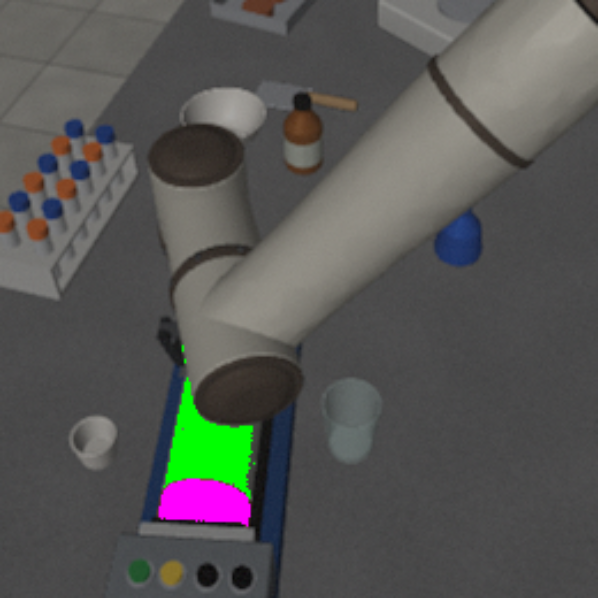

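```bash
python3 -m crank '{"delta_pos":[[0,0.001,0],[0,0.001,0],[0,0.001,0],[0,0,0]],"twist":[0,0,0,0]}'
python3 -m crank '{"delta_pos":[[0,0.001,0],[0,0.001,0],[0,0,0]],"twist":[0,0,0]}'
python3 -c "
from h import *
st()"
```

```text
clock: 11.6
position: [524.5, 130.0, 158.1]
ee_rot: [-0.113, 0.994, -0.0, 0.0]
contact_force: [1.8, -5.8, 1.4]
gripper_width: 42.5
clock: 11.85
position: [524.2, 130.6, 158.1]
ee_rot: [-0.113, 0.994, -0.001, -0.0]
contact_force: [6.2, -11.2, 1.2]
gripper_width: 42.8
t 11.85 roller xyz [ 24.55   1.27 158.11] x heading 192.94096004065847 toolz [-0. -0. -1.] F along/across/up -12.332926404536678 -3.4977716453810372 1.1619092340825823 w 42.81583493426895
```

```bash
python3 -m crank '{"delta_pos":[[0,0.001,0],[0,0.001,0],[0,0,0],[0,0,0]],"twist":[0,0,0,0]}'
python3 -c "
from jar import *
st();meas('j5')"
```

```text
clock: 12.18
position: [524.1, 130.8, 158.1]
ee_rot: [-0.112, 0.994, -0.002, -0.0]
contact_force: [7.8, -19.0, 1.0]
gripper_width: 42.4
t 12.18 roller xyz [ 24.77   1.32 158.15] x heading 192.88774884284067 toolz [-0. -0. -1.] F along/across/up -20.30703508434886 -3.3116145099421543 0.9694091620112643 w 42.440931390573994
side org X [173.08 202.93] white X [ 48.09 135.29 169.42] top z 144.01987992273072 536 974
  axis slope 0.12368258234874482 y at mid -0.6840214538313099
top org X [176.78 176.78] white X [ 43.39  93.76 166.06] top z 138.93529155634275 1 415
  axis slope 0.02218911402243846 y at mid 25.78335162298579
```

The force rises to 20 N with no further travel, so the lid is against the stop. Now I'll back straight off, rise and check without the arm in the way.

```bash
python3 -m crank '{"delta_pos":[[0,-0.004,0],[0,-0.01,0],[0,-0.02,0],[0,-0.03,0],[0,-0.03,0],[0,-0.03,0],[0,-0.01,-0.03],[0,-0.01,-0.04]],"twist":[0,0,0,0,0,0,0,0]}'
python3 -m crank '{"delta_pos":[[0,-0.02,-0.035],[0,-0.03,-0.025],[0,-0.04,0],[0,-0.04,0],[0,-0.04,0],[0,-0.04,0],[0,-0.04,0],[0,0,0]],"twist":[0,0,0,0,0,0,0,0]}'
python3 - <<'E'
from jar import *
st();meas('j6')
p,d=imaging.get_image("top"); C=cloud("top",d)
cv2.imwrite("pics/t6.png",cv2.resize(p,None,fx=1.5,fy=1.5))
R=np.stack([(C[...,:2]-O)@AX,(C[...,:2]-O)@AY,C[...,2]],-1)
# crest line via circle fit per slice, top view
for x0 in range(50,200,25):
    k=(abs(R[...,0]-x0)<12)&(abs(R[...,1])<44)&(R[...,2]>110)&(R[...,2]<155)
    q=R[k]; s=np.linalg.lstsq(np.c_[2*q[:,1],2*q[:,2],np.ones(len(q))],q[:,1]**2+q[:,2]**2,rcond=None)[0]
    print(x0,len(q),"axis y,z",s[:2])
E
```

```text
clock: 12.95
position: [554.0, -7.4, 224.8]
ee_rot: [-0.113, 0.994, 0.0, -0.005]
contact_force: [1.3, 0.6, 0.5]
gripper_width: 42.4
clock: 13.62
position: [612.7, -255.0, 286.5]
ee_rot: [-0.111, 0.994, -0.0, -0.0]
contact_force: [1.0, 0.7, 0.4]
gripper_width: 42.7
t 13.62 roller xyz [-371.14    1.79  286.49] x heading 192.72334385741198 toolz [-0. -0. -1.] F along/across/up 0.42490733928426555 -1.0940706533564153 0.4011973706219223 w 42.73235693011102
side org X [172.92 202.81] white X [ 38.72 109.69 168.78] top z 144.00353525401 530 1714
  axis slope -0.007770100333094022 y at mid 1.533424982038798
top org X [174.66 202.14] white X [ 36.7  101.65 168.37] top z 144.8251440186759 332 1646
  axis slope -0.0037088023048855345 y at mid 0.5132520862671854
50 275 axis y,z [-0.47 99.21]
75 285 axis y,z [ -0.29 100.14]
100 283 axis y,z [ -0.2  100.27]
125 285 axis y,z [ -0.52 100.12]
150 287 axis y,z [-0.59 99.64]
175 282 axis y,z [ -0.39 100.49]
```

View pics/j6_side.png

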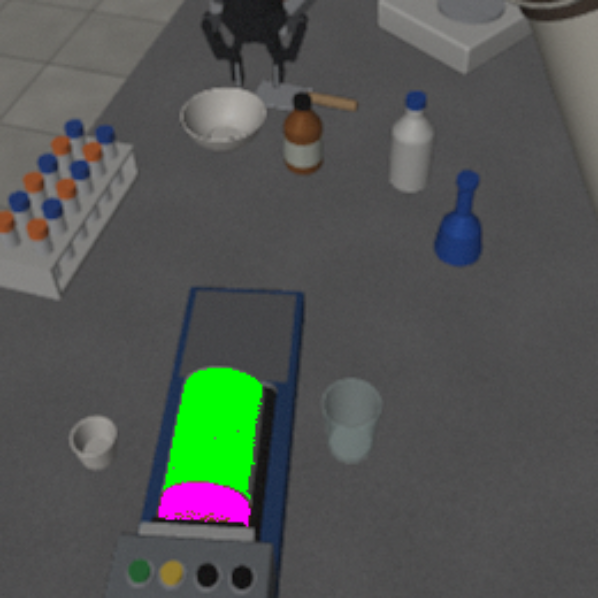

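View pics/t6.png

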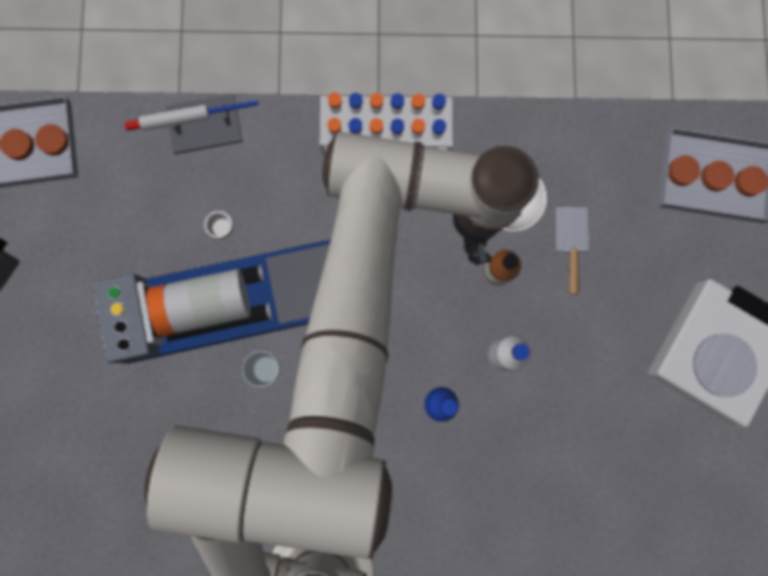

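The lid touches the stop plate at top-view pixel (150,310), and the jar lies straight on the rollers. The other things are where they were, and the arm is clear. Handing in.

```bash
python3 -c "
from bench import job_done
print(job_done())"
```

```text
the job is handed in; nothing more can be done
None
```

The jar is lying on both rollers with its lid against the end stop, and I've handed the job in at about 13.7 s of the 48 s allowed. `job_done()` gives no verdict, so this rests on my own checks.

**What I did:** I used the two fingers, half open as a fork, to push at the lid with about 2.7 N until the jar tipped past its balance and fell lid first onto the rollers. I then went down behind it and pushed its underside about 54 mm along at 6–7 N. The push force then rose to 20 N with no further travel, so I took the lid to be against the stop. I backed straight off and rose clear.

**Last checks:**

| Check | Measured | Allowed |
|---|---|---|
| Lid face, roller x | about 203 mm | above 198 mm |
| Axis off the middle line | -0.5 to +1.5 mm | within 8 mm |
| Direction against the rollers | within 0.01 rad | below 0.08 rad |
| Top line height | 144–145 mm | 143.5 mm nominal |

- **Bystanders:** the others stood in the pictures where they started, by eye only, not measured. The arm hid part of the bowl in the top view, but the side view shows it standing.
- **Disagreements:** a circle fit put the jar's axis at about z 100 mm instead of the nominal 97.5 mm, still inside 91–104 mm. While the arm hid part of the jar, the direction and sideways readings were unreliable, so I used the clear views taken after backing off.

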